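Put the jewellery stacker together in its rack

TASK

Slide the open wooden jewellery box along the marble tray, without lifting it, into the open side of the brass wire rack until it is fully home against the back posts. Then put the divided insert squarely on top of the box, and after it the cover on top of the insert, setting each down gently rather than dropping it, so that all three lie flush over one another and snug against the back posts. Leave the bottle, pot, hair clip and bracelet where they are.

Things in the scene. Friction and masses are not known exactly. Their poses are not given: they have to be found in the camera images.
- tray: Fixed white marble slab, 360 (x) x 440 (y) x 16 mm, lying on the oak chest top (z = 0). Origin: centre of its underside.
- rack: Brass rack of 8 mm round bar, fixed on the tray; its pocket takes a stack of three parts. Origin on the tray's surface, at the pocket's centre; z up. Open above and on its +y side. Inner faces: side bars x = +-61 mm, two back posts y = -46 mm. Posts straight to height 74 mm, leaning outward to 88. Lower rails (height 16 mm) run straight to y = +30, then flare as a funnel to x = +-85 at y = +60 mm.
- rack_seat (a point): Same point and axes as the rack's origin: where the box's origin lies when fully home (on the tray, touching the back posts, centred). Posts: two a side at y = -35 and +28 mm, two at the back at x = +-35 mm; a second rail joins them at height 58 mm and ends at y = +30 mm.
- box: Loose dark wooden open-topped box, 116 (x) x 92 (y) x 40 mm high, walls 6 mm, about 0.5 kg, empty; too wide to grasp. Starts on the tray before the open (+y) side of the rack. Origin: centre of its underside, z up.
- insert: Loose dark wooden shallow tray, 116 (x) x 92 (y) x 28 mm high, walls and floor 5 mm, 0.2 kg. Its grip is a divider 12 mm thick along x through the middle, top 26 mm above the underside, with a space 35 mm wide on each side. Lies on the chest top on one side of the marble tray. Origin: centre of its underside, which at home is 40 mm above the rack's origin.
- cover: Loose dark wooden flat lid, 116 (x) x 92 (y) x 8 mm, 0.2 kg, with a bar handle in the middle of its top, 56 mm long along x, 14 mm thick in y, from 8 to 30 mm above the underside. Lies on the chest top on the other side of the marble tray. Origin: centre of its underside, which at home is 68 mm above the rack's origin.
- bottle: Bystander: loose empty stainless steel push dispenser bottle, 60 mm across, 152 mm high, on the tray's far part. Origin: centre of its underside.
- pot: Bystander: loose round white ceramic pot with hinged metal lid, 62 mm across, 61 mm high, on the tray's far part. Origin: centre of its underside.
- clip: Bystander: loose tortoiseshell hair clip, 22 x 80 x 13 mm, on the tray's near part. Origin: centre of its underside.
- bracelet: Bystander: loose glass bead bracelet, rigid ring 58 mm across, 10 mm high, on the tray's near part. Origin: its centre, on the underside.

How it is judged:
On the way, in this order (a step that is already met when the one before it is completed fails the run):
1. the box is fully home in the rack, square, flat on the tray (horizontal distance between box and rack_seat below 0.006 m and z of box in the frame of rack_seat between -0.003 and 0.003 m and angle between the x axis of box and the x axis of rack_seat, either way round below 0.08 rad and angle between box's own z axis and vertical below 0.05 rad), for 0.2 s.
2. the insert lies squarely on the box in the rack, let go (all of step 1 and horizontal distance between insert and rack_seat below 0.007 m and z of insert in the frame of rack_seat between 0.037 and 0.043 m and angle between the x axis of insert and the x axis of rack_seat, either way round below 0.08 rad and angle between insert's own z axis and vertical below 0.05 rad and contact force between insert and the fingers below 0.05 N), for 0.2 s.
3. the cover lies squarely on the insert in the rack, let go (all of step 1 and horizontal distance between each of insert, cover and rack_seat below 0.007 m and z of insert in the frame of rack_seat between 0.037 and 0.043 m and angle between the x axis of each of insert, cover and the x axis of rack_seat, either way round below 0.08 rad and angle between each of insert, cover's own z axis and vertical below 0.05 rad and z of cover in the frame of rack_seat between 0.065 and 0.071 m and contact force between cover and the fingers below 0.05 N), for 0.2 s.
At the end, for the whole second after the job is handed in: Box, insert and cover stacked in this order in the rack, each at its proper height within 3 mm, level within 0.05 rad, in line with the rack within 0.08 rad, the box's centre within 6 mm and the insert's and cover's within 7 mm (horizontally) of the fully-home point, all at rest (all of step 1 and horizontal distance between each of insert, cover and rack_seat below 0.007 m and z of insert in the frame of rack_seat between 0.037 and 0.043 m and angle between the x axis of each of insert, cover and the x axis of rack_seat, either way round below 0.08 rad and angle between each of insert, cover's own z axis and vertical below 0.05 rad and z of cover in the frame of rack_seat between 0.065 and 0.071 m and linear speed of each of box, insert, cover below 0.01 m/s and angular speed of each of box, insert, cover below 0.1 rad/s); the robot touches nothing.
It fails at once if the box is lifted more than 15 mm or tipped (z of box in the frame of rack_seat above 0.015 m or angle between box's own z axis and vertical above 0.25 rad).
It fails at once if the insert or the cover is dropped onto the stack (faster than 0.5 m/s there) ((horizontal distance between insert and rack_seat below 0.03 m and z of insert in the frame of rack_seat below 0.12 m and linear speed of insert above 0.5 m/s) or (horizontal distance between cover and rack_seat below 0.03 m and z of cover in the frame of rack_seat below 0.12 m and linear speed of cover above 0.5 m/s)).
It fails at once if the bottle, pot, hair clip or bracelet is moved more than 30 mm, or the bottle or pot tipped (distance of any of bottle, pot, clip, bracelet from where it was at the start of the episode above 0.03 m or angle between any of bottle, pot's own z axis and vertical above 0.5 rad).
It also fails if it takes over 72 s, if anything falls off the work surface, if the arm or the gripper's body presses on something with over 40 N, if the wrist force passes 120 N, or if a joint passes its speed limit or range.

ROBOT

A 7-joint arm with a two-finger parallel gripper is mounted at the origin on the work surface. World frame = base frame: x ahead of the robot, y to its left, z up, the work surface at z = 0. Lengths are in m, angles in rad, forces in N, time in s.
With the tool pointing down it reaches from about 0.4 to 0.85 m from the base axis. Payload 10.4 kg.
Tool frame: the origin (TCP) lies between the finger pads; the fingertips stand 19 mm ahead of it and the grasp point (between the pads) is the TCP (manip.tips_ahead is the distance from the TCP to the fingertips, in m); z points along the fingers, y is the line along which they close (so a half turn about z gives the same grasp; the last joint's range is limited). The gripper opens to 85 mm and grips with 20 to 120 N. Pads are 22 mm wide; open, the fingers measure 114 mm over their backs; the gripper's body (76 mm by 85 mm) begins 54 mm behind the grasp point. The pads swing forward as they close: fully open they stand 13 mm farther back than shut.
Start: joints at [-1.269, 0.332, -0.065, 1.46, 0.022, 1.35, -0.088], TCP at [0.199, 0.592, 0.216] pointing down, gripper open.
Joint ranges: [-2.6, 2.6], [-0.5, 2.12], [-1.47, 1.34], [0.16, 2.42], [-1.27, 4.41], [0.06, 2.06], [-2.6, 2.6]. Speed limits (rad/s): [2.22, 2.22, 2.79, 2.79, 3.14, 3.14, 3.14].

INTERFACE

Orientations are given as a unit quaternion [x, y, z, w].
In Python, from workcell import manip, viewer gives the robot as it stands.
- The arm moves only by the tool arm_command, never from a script. Its argument "series" is text: rows parted by semicolons, each of 5 numbers parted by spaces: the closure, from 0 (fully open) to 1 (shut), then the shift along the tool's x, y, z normalised to -1 to 1, where 1 is 0.4 m, then the turn about the tool's z normalised to -1 to 1, where 1 is 180 degrees. In form: jaw tx ty tz spin; .... A call has exactly 10 rows; each row shifts and turns the commanded pose from where the row before left it, along the tool's axes as they then stand; what a row does not reach is not made up. A row lasts 1/8 s, in which the tool goes at most 62.5 mm and 10.7 degrees, less where a joint would pass 70% of its speed; a pose out of reach is approached as far as the arm can. A call with a number of a shift or a turn outside -1 to 1 is refused whole. A call with a gripper value outside its range is refused whole. The fingers move at their own pace and stop on an object; "newtons" is the grip in N (left out, the last holds). Time passes only in rows, so rows that do not move let the fingers close, or fill a call up. It gives the time, the measured TCP pose, the force, the opening and the grip force at its end, in the units of the state.
- manip.get_obs(): the state, without advancing time (a new reading comes with each control period).
- viewer.camera(name): name is "side" or "top"; returns a dict with "pixels" (480x640x3 uint8, red, green, blue), "intrinsics" (3x3 intrinsics, pixels), "extrinsics" (4x4, takes a point from world to camera coordinates). Camera axes: x right, y up, looking along -z (the intrinsics and any distortion apply to the point x, -y, -z); pixel columns grow to the right and rows downward; lengths in m; the calibration is good to about 2 mm. A picture is of the moment at which its call begins. There is no depth.
- manip.hand_in(): hands the job in; it is judged then, once.
The state is a dict: "clock": time; "joint_pos": joint angles; "joint_velocities": joint speeds; "tau": joint torques, N m; "position": TCP position; "ee_rot": TCP orientation; "ft_force": force on the tool from outside, world axes, zero at the start; "torque": the same for the moment, N m; "grip_width": opening from 0.0 (shut) to 1.0 (fully open); "grasp_force": force on a finger pad.
Only numpy, scipy, OpenCV 4.12 (cv2) and the standard library are available. Lean on these libraries where they do the work, as an engineer would, in place of code of your own. Each camera call takes 0.05 s, during which the arm holds its last target. There are 200 camera calls.

## Working session

There is one attempt and no reset: what is moved stays moved. The work goes in short steps, Python scripts to look and compute and a tool call to move; the robot and the scene stay as the last step left them, time stands still between calls to the robot, and variables do not carry over. Pictures are saved under pics/ and viewed, at most 10 in all, crops included, and the job is handed in when it is done.

Besides the shell and the picture viewer there is one more tool, called by a JSON object that holds its "api" and its "payload". arm_command: Moves the arm, as the interface text tells. Scaled input: -1 to 1 covers 0.4 m each way for a shift and 180 degrees each way for a turn. Its arguments: {"type":"object","properties":{"series":{"type":"string"},"newtons":{"type":"number"}},"required":["series"]}

```bash
mkdir -p pics; python3 - <<'E'
from workcell import manip, viewer
import cv2,numpy as np
o=manip.get_obs(); print({k:np.round(v,3) for k,v in o.items()})
for n in("top","side"):
    c=viewer.camera(n); cv2.imwrite(f"pics/{n}0.png",c["pixels"][:,:,::-1]); print(n,c["intrinsics"],np.round(c["extrinsics"],3),[k for k in c])
E
```

```text
{'clock': np.float64(0.0), 'joint_pos': array([-1.269,  0.333, -0.065,  1.461,  0.022,  1.35 , -0.088]), 'joint_velocities': array([-0.001, -0.001,  0.001, -0.001, -0.001,  0.   , -0.002]), 'tau': array([-0.0000e+00, -6.2544e+01,  4.9000e-02, -3.9162e+01,  1.6000e-02,
        1.0000e-02,  0.0000e+00]), 'position': array([0.199, 0.592, 0.215]), 'ee_rot': array([ 0.162,  0.987, -0.001, -0.   ]), 'ft_force': array([ 0.235,  0.235, -0.084]), 'torque': array([ 0.004, -0.07 , -0.051]), 'grasp_force': np.float64(0.0), 'grip_width': np.float64(1.003)}
top [[512.61552169   0.         327.44494692]
 [  0.         512.61552169 236.99522306]
 [  0.           0.           1.        ]] [[-0.    -1.     0.028 -0.019]
 [ 0.989  0.004  0.15  -0.562]
 [-0.15   0.028  0.988 -0.873]
 [ 0.     0.     0.     1.   ]] ['pixels', 'intrinsics', 'extrinsics']
side [[556.67271376   0.         312.56906423]
 [  0.         556.67271376 240.04683668]
 [  0.           0.           1.        ]] [[-0.994 -0.105 -0.022  0.541]
 [ 0.047 -0.61   0.791 -0.054]
 [-0.097  0.786  0.611 -0.994]
 [ 0.     0.     0.     1.   ]] ['pixels', 'intrinsics', 'extrinsics']
```

View pics/top0.png

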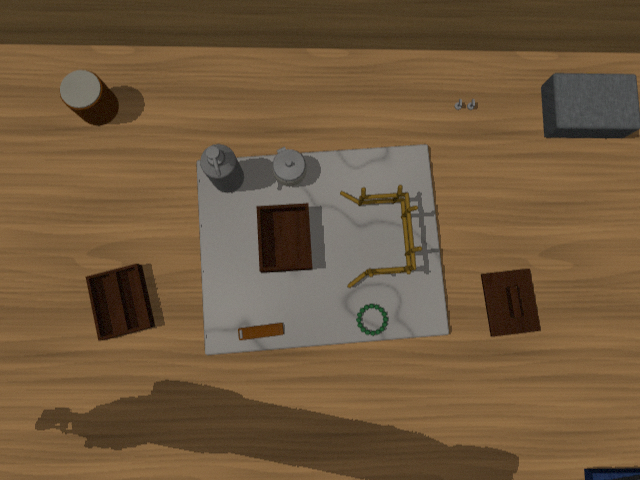

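View pics/side0.png

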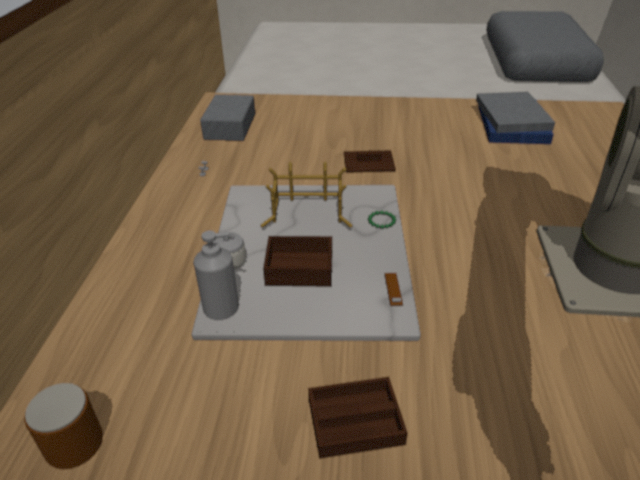

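The top view shows the box at about (285,238), the rack to its right at (385,232), the insert at (121,302) and the cover at (511,302). The side view shows the same layout. I'll enlarge these areas to read corners.

```bash
python3 - <<'E'
import cv2,numpy as np
T=cv2.imread("pics/top0.png");S=cv2.imread("pics/side0.png")
def crop(I,x,y,w,h,s,step):
    c=I[y:y+h,x:x+w]; c=(255*(c/255.)**.5).astype(np.uint8)
    c=cv2.resize(c,None,fx=s,fy=s,interpolation=cv2.INTER_CUBIC)
    for v in range(-(-x//step)*step,x+w,step):
        X=int((v-x+.5)*s); cv2.line(c,(X,0),(X,7),(0,0,255),1); cv2.putText(c,str(v),(X-10,18),0,.35,(0,0,255),1)
    for v in range(-(-y//step)*step,y+h,step):
        Y=int((v-y+.5)*s); cv2.line(c,(0,Y),(7,Y),(0,0,255),1); cv2.putText(c,str(v),(9,Y+4),0,.35,(0,0,255),1)
    return c
cv2.imwrite("pics/c1.png",crop(T,240,170,200,130,4,10))
cv2.imwrite("pics/c2.png",crop(S,240,150,130,145,4,10))
q=[crop(T,67,258,112,85,3.5,10),crop(T,455,258,112,85,3.5,10),crop(S,300,373,112,85,3.5,10),crop(S,315,120,112,85,3.5,10)]
q=[cv2.resize(a,(396,298)) if a.shape[:2]!=(298,392) else a for a in q]
h=min(a.shape[0] for a in q);w=min(a.shape[1] for a in q);q=[a[:h,:w] for a in q]
cv2.imwrite("pics/c3.png",np.vstack([np.hstack(q[:2]),np.hstack(q[2:])]))
E
```

```text
(no output)
```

View pics/c1.png

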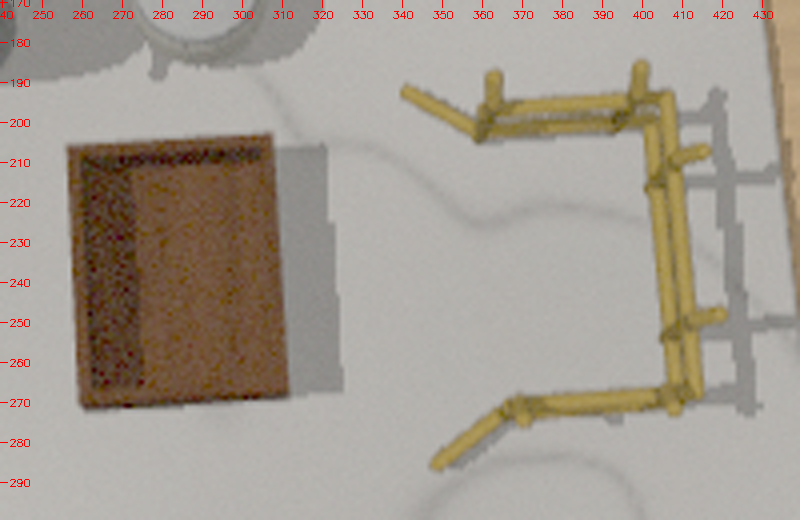

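View pics/c2.png

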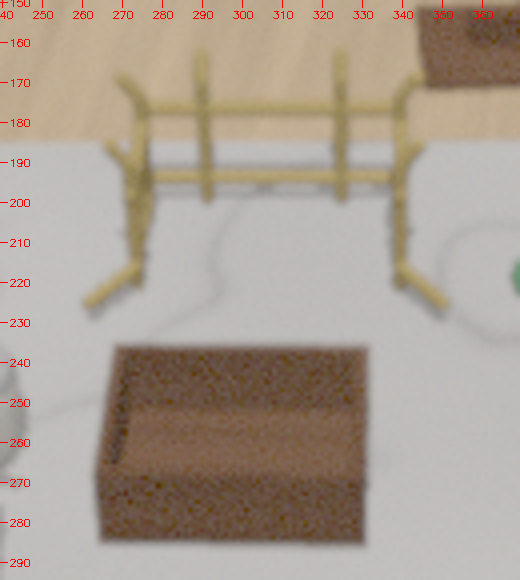

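View pics/c3.png

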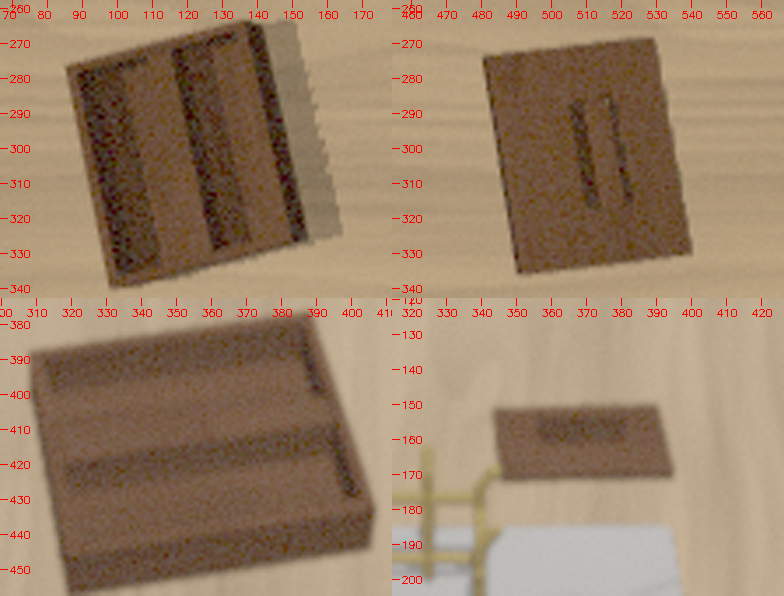

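Corners are readable: the box rim in the top view is at about (256,206), (307,203), (311,268) and (260,270). Next I triangulate a few corners freely and fit the known shapes to both views.

```bash
cat > geo.py <<'E'
from workcell import manip, viewer
import numpy as np
from scipy.optimize import least_squares
def cams(): return {n:viewer.camera(n) for n in("top","side")}
def proj(c,P):
    p=np.c_[np.atleast_2d(P),np.ones(len(np.atleast_2d(P)))]@c["extrinsics"].T
    q=np.c_[p[:,0],-p[:,1],-p[:,2]]@c["intrinsics"].T
    return q[:,:2]/q[:,2:]
def tri(C,a,b): # same point seen in top (a) and side (b)
    return least_squares(lambda P:np.r_[proj(C["top"],P)[0]-a,proj(C["side"],P)[0]-b],[.6,0,.03]).x
def world(p,M):
    c,s=np.cos(p[3]),np.sin(p[3]); M=np.array(M)*1e-3
    return M@np.array([[c,s,0],[-s,c,0],[0,0,1]])+p[:3]
def fit(C,obs,p0): # obs: (cam, local mm, pixel); fits x y z yaw
    f=lambda p:np.concatenate([proj(C[n],world(p,[m]))[0]-u for n,m,u in obs])
    r=least_squares(f,p0,loss="soft_l1"); return r.x,np.round(f(r.x).reshape(-1,2),1)
E
cat > m.py <<'E'
from geo import *
C=cams(); t,s="top","side"
def show(n,o,p0):
    p,r=fit(C,o,p0); print(n,np.round(p[:3]*1e3,1),"yaw deg",round(np.degrees(p[3]),2)); print(r.tolist())
X,Y=58,46
h=40
show("box",[(t,(X,Y,h),(256.3,206)),(t,(X,-Y,h),(307.5,203.3)),(t,(-X,-Y,h),(311.5,268)),(t,(-X,Y,h),(260,270.5)),
 (s,(X,Y,h),(263.5,267.5)),(s,(-X,Y,h),(331,267.5)),(s,(X,Y,0),(264.5,285)),(s,(-X,Y,0),(330.7,285.2)),(s,(X,-Y,h),(268.5,236.3)),(s,(-X,-Y,h),(331.5,236.3))],[.6,.05,.02,0])
print("tri box rim",tri(C,(256.3,206),(263.5,267.5)).round(4),tri(C,(311.5,268),(331.5,236.3)).round(4))
h=28
show("insert",[(t,(X,Y,h),(85.9,276.6)),(t,(X,-Y,h),(136.8,264.6)),(t,(-X,-Y,h),(149.4,326.6)),(t,(-X,Y,h),(98.2,339.8)),(t,(X,-Y,0),(141.6,265.2)),(t,(-X,-Y,0),(153.9,326.4)),
 (s,(X,-Y,h),(308.6,388.2)),(s,(-X,-Y,h),(386.6,378.5)),(s,(-X,Y,h),(406.4,433.4)),(s,(X,Y,h),(317.5,447.1)),(s,(X,Y,0),(319.5,457.4)),(s,(-X,Y,0),(405.5,443.1))],[.5,.35,0,.1])
print("tri ins rim",tri(C,(136.8,264.6),(308.6,388.2)).round(4),tri(C,(98.2,339.8),(406.4,433.4)).round(4))
h=8
show("cover",[(t,(X,Y,h),(481.5,273.8)),(t,(X,-Y,h),(529.6,268.4)),(t,(-X,-Y,h),(540.2,329.8)),(t,(-X,Y,h),(490.8,335.5)),
 (s,(X,-Y,h),(343.9,151.2)),(s,(-X,-Y,h),(390.2,150.4)),(s,(-X,Y,0),(394.5,170.9)),(s,(X,Y,0),(346.2,172.1))],[.5,-.35,0,.1])
print("tri cover",tri(C,(529.6,268.4),(343.9,151.2)).round(4))
show("rack",[(t,(65,-50,58),(406.5,193.8)),(t,(-65,-50,58),(413.7,267.5)),(t,(65,-50,16),(402.5,200.7)),(t,(-65,-50,16),(408.5,269.5)),(t,(89,60,16),(340.5,192.2)),(t,(-89,60,16),(348.5,285.7)),(t,(65,30,16),(359.3,202.5)),(t,(-65,30,16),(367.7,270.7)),
 (s,(65,-50,58),(274.5,176.2)),(s,(-65,-50,58),(339.5,176.2)),(s,(65,-50,16),(277,193.5)),(s,(-65,-50,16),(337.5,193.5)),(s,(35,-50,0),(291.5,199)),(s,(-35,-50,0),(324.7,199.5)),(s,(89,60,16),(261,225.5)),(s,(-89,60,16),(351,225.5)),(s,(65,30,16),(274,216.5)),(s,(-65,30,16),(339.7,216))],[.6,-.15,.016,0])
E
python3 m.py
```

```text
box [561.1  58.3  15.4] yaw deg 3.8
[[-0.0, -0.3], [0.6, -0.7], [0.7, -0.4], [-0.7, 0.5], [-0.9, 0.3], [0.6, 0.9], [-0.2, 0.4], [1.0, 0.9], [-0.4, -1.6], [0.8, -1.2]]
tri box rim [0.6148 0.1079 0.0561] [0.5067 0.0098 0.0535]
insert [448.6 352.1  -2.9] yaw deg 14.66
[[-0.5, -0.5], [-0.0, -1.4], [0.7, 0.3], [-0.3, 0.6], [0.3, -0.5], [1.0, 0.1], [-0.9, -0.4], [2.2, -1.9], [0.8, 0.1], [0.6, -0.3], [-1.1, 1.6], [-0.1, 2.7]]
tri ins rim [0.5146 0.3224 0.0244] [0.3818 0.3817 0.0247]
cover [ 448.8 -357.    -2. ] yaw deg 6.31
[[-0.2, -0.7], [0.1, -0.7], [0.1, 0.8], [0.3, 0.8], [-0.9, -0.5], [0.7, -0.7], [0.8, 1.1], [-1.3, 1.0]]
tri cover [ 0.51   -0.3967  0.0046]
rack [ 566.5 -111.2   15.3] yaw deg 4.29
[[-0.2, -0.0], [0.0, -0.1], [-0.3, -1.6], [0.7, 0.0], [1.1, -1.8], [1.0, 1.7], [-0.4, -0.5], [-2.7, 2.1], [0.9, 0.2], [-0.1, 0.1], [-0.3, 0.3], [1.7, 0.2], [-0.1, 1.2], [0.1, 0.7], [-1.4, -0.5], [1.2, -0.5], [-0.6, -0.5], [-0.2, -0.0]]
```

Fits agree with the known sizes and heights. Box to rack is a 169 mm slide with a −7 mm shift across. I'll grip the box's 6 mm near wall so x, y and yaw are controlled while sliding. First I move above it.

{"api": "arm_command", "payload": {"series": "0.5 0 0 0 -0.0417; 0.5 0 0 0 -0.0417; 0.5 0 0 0 -0.0417; 0.5 -0.0815 -0.1284 0 0; 0.5 -0.0815 -0.1284 0 0; 0.5 -0.0815 -0.1284 0 0; 0.5 -0.0815 -0.1284 0 0; 0.5 -0.0815 -0.1284 0 0; 0.5 -0.0815 -0.1284 0 0; 0.5 -0.0815 -0.1284 0 0", "newtons": 30}}

```text
clock: 1.45
position: [0.4525, 0.2475, 0.2158]
ee_rot: [-0.034, 0.999, 0.0, 0.0]
ft_force: [1.2, -0.0, -0.5]
grip_width: 0.5
grasp_force: 0.0
```

```bash
cat > go.py <<'E'
# go.py X Y Z(mm) yaw(deg of tool y): shift/turn needed from the measured pose, in move units
import sys
from geo import *
from scipy.spatial.transform import Rotation as Ro
o=manip.get_obs(); R=Ro.from_quat(o["ee_rot"]).as_matrix(); p=o["position"]
yaw=np.degrees(np.arctan2(R[1,1],R[0,1]))
print("clock",round(o["clock"],2),"pos",(p*1e3).round(1),"yaw",round(yaw,2),"zax",R[:,2].round(3),"w",round(float(o["grip_width"]),3),"F",o["ft_force"].round(1),"g",round(float(o["grasp_force"]),1),"q",o["joint_pos"].round(2))
if len(sys.argv)>1:
    x,y,z,t=map(float,sys.argv[1:5]); a=np.radians(t)
    ey=np.array([np.cos(a),np.sin(a)]); ex=np.array([-np.sin(a),np.cos(a)])  # tool z down: x = y cross z
    ex=np.array([-ey[1],ey[0]])
    d=np.array([x,y])/1e3-p[:2]
    print("spin",round(-(t-yaw)/180,4),"then tx",round(d@ex/.4,4),"ty",round(d@ey/.4,4),"tz",round((p[2]-z/1e3)/.4,4))
E
python3 go.py 558 101 215 93.8; 
```

```text
clock 1.45 pos [452.5 247.5 215.8] yaw 93.92 zax [ 0.  0. -1.] w 0.5 F [ 1.2 -0.  -0.5] g 0.0 q [-0.75  0.09  0.17  1.76 -0.02  1.3   1.06]
spin 0.0006 then tx -0.239 ty -0.3829 tz 0.0021
```

{"api": "arm_command", "payload": {"series": "0.5 -0.08 -0.1277 0 0; 0.5 -0.08 -0.1277 0 0; 0.5 -0.079 -0.1275 0 0; 0.5 0 0 0 0; 0.5 0 0 0.12 0; 0.5 0 0 0.12 0; 0.5 0 0 0.1 0; 0.5 0 0 0.07 0; 0.5 0 0 0 0; 0.5 0 0 0 0"}}

```text
clock: 2.7
position: [0.5581, 0.1034, 0.0529]
ee_rot: [-0.034, 0.999, 0.0, 0.001]
ft_force: [0.3, 0.3, 1.3]
grip_width: 0.503
grasp_force: 0.0
```

```bash
python3 go.py 558 101 50 93.8; python3 -c "
from geo import *
import cv2
C=cams();a=C['top']['pixels'][130:430,180:480];b=C['side']['pixels'][150:450,180:480]
m=np.hstack([cv2.resize(i,(400,400),interpolation=2) for i in(a,b)]);m=(255*(m/255.)**.6).astype('uint8')
cv2.imwrite('pics/p1.png',m[:,:,::-1])"
```

```text
clock 2.7 pos [558.1 103.4  52.9] yaw 93.93 zax [ 0.001  0.001 -1.   ] w 0.503 F [0.3 0.3 1.3] g 0.0 q [-0.51  0.36  0.3   1.81 -0.12  0.99  1.47]
spin 0.0007 then tx 0.0005 ty -0.0061 tz 0.0074
```

View pics/p1.png

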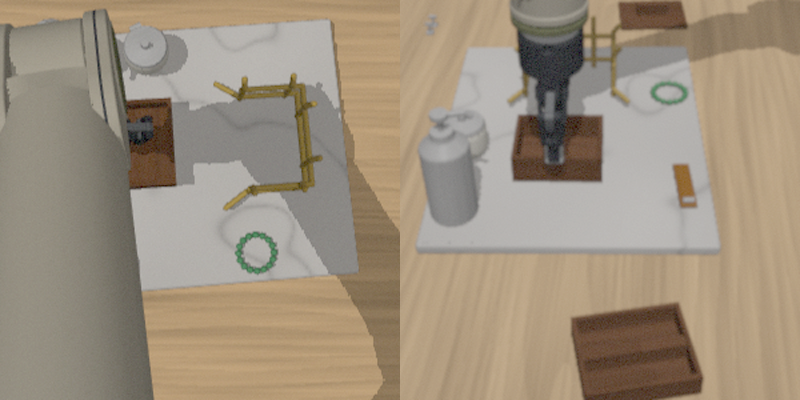

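The fingers straddle the near wall, with the outer finger in front at (553,152) and the other inside. Closing now.

{"api": "arm_command", "payload": {"series": "0.5 0 -0.003 0.005 0; 0.7 0 0 0 0; 0.8 0 0 0 0; 0.9 0 0 0 0; 1 0 0 0 0; 1 0 0 0 0; 1 0 0 0 0; 1 0 0 0 0; 1 0 0 0 0; 1 0 0 0 0", "newtons": 35}}

```text
clock: 4.05
position: [0.5575, 0.1018, 0.0497]
ee_rot: [-0.034, 0.999, 0.0, 0.0]
ft_force: [-0.3, -0.0, 0.0]
grip_width: -0.002
grasp_force: 0.0
```

```bash
python3 go.py 569.3 -68.5 50 94.3
```

```text
clock 4.05 pos [557.5 101.8  49.7] yaw 93.91 zax [ 0.  0. -1.] w -0.002 F [-0.3 -0.   0. ] g 0.0 q [-0.51  0.36  0.3   1.81 -0.13  0.98  1.48]
spin -0.0022 then tx 0.0025 ty -0.4266 tz -0.0007
```

It shut on nothing, so I look again.

```bash
python3 -c "
from geo import *
import cv2
C=cams();a=C['top']['pixels'][180:300,250:370];b=C['side']['pixels'][180:300,240:360]
m=np.hstack([cv2.resize(i,(400,400),interpolation=2) for i in(a,b)]);m=(255*(m/255.)**.45).astype('uint8')
cv2.imwrite('pics/p2.png',m[:,:,::-1])
print(proj(C['top'],[[.5575,.1018,.031]]),proj(C['side'],[[.5575,.1018,.031]]))"
```

```text
[[260.5612896  240.37780302]] [[298.07892617 278.08379437]]
```

View pics/p2.png

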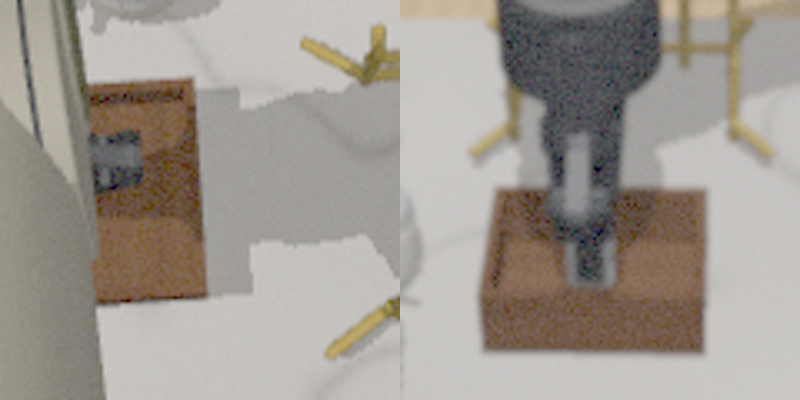

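```bash
python3 -c "
from geo import *
print(manip.tips_ahead,[a for a in dir(manip) if a[0]!='_'])
C=cams()
for z in(.031,.04,.05,.06):
  print(z,proj(C['side'],[[.5575,.1018,z],[.5575,.1163,z]]).round(0).tolist())
for y in (.104,.114,.124): print(y,proj(C['side'],[[.55,y,.056],[.55,y,.016]]).round(1).tolist())
import cv2;cv2.imwrite('pics/s3.png',C['side']['pixels'][:,:,::-1])
b=C['side']['pixels'][225:300,255:345];b=(255*(b/255.)**.45).astype('uint8')
cv2.imwrite('pics/p3.png',cv2.resize(b,None,fx=7,fy=7,interpolation=2)[:,:,::-1])"
```

```text
0.019 ['MotionError', 'get_obs', 'hand_in', 'tips_ahead']
0.031 [[298.0, 278.0], [297.0, 284.0]]
0.04 [[298.0, 274.0], [297.0, 280.0]]
0.05 [[298.0, 270.0], [297.0, 275.0]]
0.06 [[297.0, 265.0], [296.0, 271.0]]
0.104 [[301.8, 268.0], [302.6, 285.7]]
0.114 [[301.1, 271.9], [301.9, 289.7]]
0.124 [[300.3, 275.9], [301.2, 293.7]]
```

View pics/p3.png

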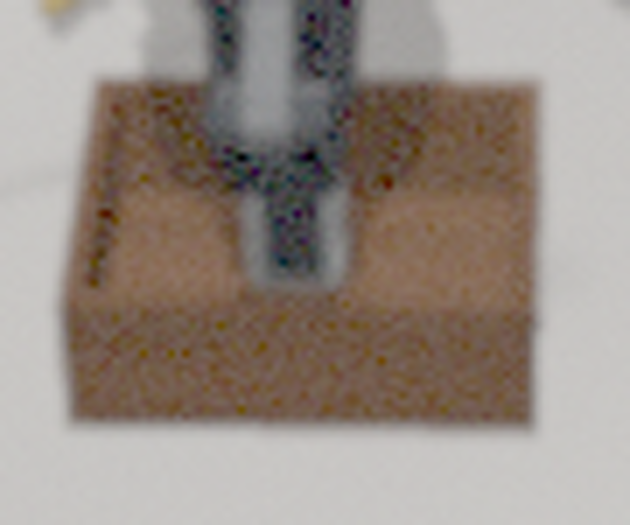

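The tip seen at (297,266) sits level with the rim, so either the tips stand higher than stated or the y reading is off. I'll probe: move over the box centre and lower gently while watching the force.

{"api": "arm_command", "payload": {"series": "1 0 0 -0.05 0; 1 0 -0.11 0 0; 1 0 0 0.05 0; 1 0 0 0.0025 0; 1 0 0 0.0025 0; 1 0 0 0.0025 0; 1 0 0 0.0025 0; 1 0 0 0.0025 0; 1 0 0 0.0025 0; 1 0 0 0 0"}}

```text
clock: 5.5
position: [0.5604, 0.0578, 0.0436]
ee_rot: [-0.034, 0.999, 0.0, -0.0]
ft_force: [0.4, 0.1, -0.5]
grip_width: 0.001
grasp_force: 0.0
```

```bash
python3 go.py; python3 -c "
from geo import *
C=cams()
import cv2;cv2.imwrite('pics/s4.png',C['side']['pixels'][:,:,::-1]);
a=cv2.imread('pics/side0.png').astype(int);b=C['side']['pixels'][:,:,::-1].astype(int)
d=np.abs(a-b).max(2)
for v in range(240,275,2): print(v,''.join('#' if d[v,u]>40 else '.' for u in range(255,345)))
p=manip.get_obs()['position']; print(proj(C['side'],[p-[0,0,.019],p+[0,.0145,-.019]]))"
```

```text
clock 5.5 pos [560.4  57.8  43.6] yaw 93.91 zax [-0.  0. -1.] w 0.001 F [ 0.4  0.1 -0.5] g 0.0 q [-0.45  0.37  0.32  1.83 -0.14  0.97  1.56]
240 ..........................................................................................
242 .....................................#....................................................
244 .........................................##......#........................................
246 .....................................#..........#.........................................
248 ..........................................................................................
250 .................................................#........................................
252 ..........................................................................................
254 ..........................................................................................
256 ..........................................................................................
258 ..........................................................................................
260 ..........................................................................................
262 ..........................................................................................
264 ..........................................................................................
266 ..........................................................................................
268 ..........................................................................................
270 ..........................................................................................
272 ..........................................................................................
274 ..........................................................................................
[[299.63710204 264.23435299]
 [298.61645176 269.55525099]]
```

{"api": "arm_command", "payload": {"series": "1 0 0 0.0025 0; 1 0 0 0.0025 0; 1 0 0 0.0025 0; 1 0 0 0.0025 0; 1 0 0 0.0025 0; 1 0 0 0.0025 0; 1 0 0 0 0; 1 0 0 0 0; 1 0 0 0 0; 1 0 0 0 0"}}

```text
clock: 6.85
position: [0.5605, 0.0579, 0.0377]
ee_rot: [-0.034, 0.999, 0.0, 0.0]
ft_force: [-0.4, -0.9, -0.1]
grip_width: 0.003
grasp_force: 0.0
```

```bash
python3 go.py; python3 -c "
from geo import *
C=cams()
a=C['side']['pixels'].astype(int)
for v in range(236,270,2): print(v,a[v,275:325:3].max(1).sum() if 0 else (a[v,270:325:3,0]-a[v,270:325:3,2]).tolist())"
```

```text
clock 6.85 pos [560.5  57.9  37.7] yaw 93.91 zax [ 0.  0. -1.] w 0.003 F [-0.4 -0.9 -0.1] g 0.0 q [-0.45  0.37  0.31  1.83 -0.14  0.96  1.56]
236 [19, 16, 17, 19, 24, 20, 10, -7, -5, -3, -3, -6, 11, 15, 19, 23, 19, 15, 16]
238 [44, 34, 32, 27, 31, 26, 16, 2, -2, -11, -2, -1, 18, 25, 30, 33, 29, 30, 28]
240 [38, 23, 39, 31, 27, 23, 19, 0, -4, 0, -6, 3, 16, 22, 25, 25, 25, 29, 24]
242 [27, 24, 28, 24, 26, 25, 28, 7, 2, -3, 0, -3, 11, 25, 26, 28, 28, 26, 29]
244 [28, 25, 35, 33, 31, 31, 23, 6, 0, -2, 1, -1, 10, 24, 22, 26, 36, 28, 27]
246 [28, 28, 31, 31, 28, 32, 34, 10, -2, -2, -2, -3, 9, 36, 23, 29, 22, 34, 33]
248 [19, 27, 26, 31, 31, 34, 23, 16, -5, -8, 1, -4, 11, 28, 34, 28, 23, 30, 24]
250 [20, 25, 25, 29, 29, 26, 34, 16, 0, -2, -2, -2, 7, 30, 28, 30, 27, 26, 29]
252 [20, 31, 32, 32, 34, 36, 31, 25, 0, -9, -1, -4, 19, 34, 33, 32, 37, 35, 30]
254 [19, 40, 40, 43, 39, 40, 41, 42, 5, 6, 3, 5, 33, 40, 37, 39, 41, 39, 40]
256 [23, 34, 35, 35, 34, 34, 35, 27, 28, 21, 19, 23, 39, 38, 36, 41, 35, 41, 40]
258 [29, 43, 35, 41, 36, 33, 33, 25, 23, 22, 25, 28, 38, 40, 36, 37, 39, 37, 34]
260 [29, 45, 46, 44, 37, 39, 33, 21, 29, 29, 26, 23, 35, 41, 40, 43, 39, 45, 37]
262 [25, 42, 39, 39, 40, 41, 39, 39, 42, 33, 34, 36, 42, 37, 38, 38, 37, 40, 41]
264 [35, 42, 41, 38, 44, 41, 37, 42, 39, 42, 41, 41, 44, 39, 48, 41, 41, 41, 41]
266 [35, 39, 36, 45, 37, 40, 41, 41, 38, 41, 37, 36, 36, 40, 41, 38, 39, 36, 39]
268 [39, 34, 36, 34, 35, 33, 35, 33, 32, 35, 34, 29, 35, 38, 35, 36, 36, 35, 38]
```

{"api": "arm_command", "payload": {"series": "1 0 0 0.0025 0; 1 0 0 0.0025 0; 1 0 0 0.0025 0; 1 0 0 0.0025 0; 1 0 0 0.0025 0; 1 0 0 0.0025 0; 1 0 0 0.0025 0; 1 0 0 0.0025 0; 1 0 0 0 0; 1 0 0 0 0"}}

```text
clock: 8.2
position: [0.5605, 0.0579, 0.0297]
ee_rot: [-0.034, 0.999, 0.0, 0.0]
ft_force: [1.2, 0.4, 0.5]
grip_width: -0.004
grasp_force: 0.0
```

```bash
python3 go.py
```

```text
clock 8.2 pos [560.5  57.9  29.7] yaw 93.91 zax [ 0.  0. -1.] w -0.004 F [1.2 0.4 0.5] g 0.0 q [-0.45  0.39  0.31  1.84 -0.14  0.94  1.57]
```

{"api": "arm_command", "payload": {"series": "1 0 0 0.0025 0; 1 0 0 0.0025 0; 1 0 0 0.0025 0; 1 0 0 0.0025 0; 1 0 0 0.0025 0; 1 0 0 0.0025 0; 1 0 0 0.0025 0; 1 0 0 0.0025 0; 1 0 0 0 0; 1 0 0 0 0"}}

```text
clock: 9.45
position: [0.5605, 0.0578, 0.0217]
ee_rot: [-0.034, 0.999, 0.0, 0.0]
ft_force: [0.3, 0.1, 0.1]
grip_width: 0.0
grasp_force: 0.0
```

```bash
python3 go.py
```

```text
clock 9.45 pos [560.5  57.8  21.7] yaw 93.91 zax [ 0.  0. -1.] w 0.0 F [0.3 0.1 0.1] g 0.0 q [-0.44  0.4   0.31  1.84 -0.15  0.93  1.57]
```

{"api": "arm_command", "payload": {"series": "1 0 0 0.0025 0; 1 0 0 0.0025 0; 1 0 0 0.0025 0; 1 0 0 0.0025 0; 1 0 0 0.0025 0; 1 0 0 0.0025 0; 1 0 0 0 0; 1 0 0 0 0; 1 0 0 0 0; 1 0 0 0 0"}}

```text
clock: 10.7
position: [0.5606, 0.0578, 0.0157]
ee_rot: [-0.034, 0.999, 0.0, 0.0]
ft_force: [-0.4, -0.6, -0.4]
grip_width: 0.0
grasp_force: 0.0
```

```bash
python3 go.py;  python3 -c "
from geo import *
C=cams()
a=C['side']['pixels'].astype(int)
for v in range(248,276,2): print(v,(a[v,270:325:3,0]-a[v,270:325:3,2]).tolist())"
```

```text
clock 10.7 pos [560.6  57.8  15.7] yaw 93.91 zax [ 0.  0. -1.] w 0.0 F [-0.4 -0.6 -0.4] g 0.0 q [-0.44  0.41  0.31  1.84 -0.15  0.91  1.57]
248 [26, 24, 30, 28, 30, 28, 18, -2, 3, 1, -5, -3, 7, 28, 28, 29, 30, 25, 27]
250 [16, 29, 27, 33, 26, 36, 20, 6, -5, 3, -5, -7, 11, 30, 30, 25, 26, 30, 28]
252 [25, 38, 30, 33, 34, 36, 32, 14, -2, 2, -7, -2, 11, 34, 28, 36, 28, 39, 30]
254 [17, 35, 39, 39, 39, 41, 44, 21, 0, -1, -6, 0, 12, 38, 41, 40, 42, 41, 41]
256 [23, 37, 41, 44, 38, 37, 34, 30, -1, -6, -3, -5, 17, 44, 42, 42, 41, 40, 40]
258 [27, 38, 40, 38, 35, 40, 33, 33, 0, 4, -6, -1, 24, 42, 42, 37, 39, 45, 40]
260 [23, 41, 38, 38, 40, 38, 38, 32, -3, -4, -8, -3, 23, 40, 46, 40, 43, 38, 39]
262 [33, 41, 40, 40, 36, 39, 41, 40, 3, -6, -3, -2, 24, 41, 39, 41, 40, 38, 44]
264 [31, 43, 43, 38, 43, 41, 46, 27, 9, 8, 8, 3, 36, 38, 44, 41, 42, 43, 39]
266 [31, 38, 40, 40, 38, 45, 32, 38, 39, 31, 28, 32, 41, 41, 38, 39, 39, 42, 45]
268 [34, 32, 29, 31, 31, 31, 39, 32, 35, 41, 36, 34, 34, 36, 32, 38, 35, 41, 41]
270 [26, 26, 26, 25, 32, 28, 26, 32, 26, 24, 22, 30, 26, 37, 32, 29, 30, 25, 30]
272 [29, 29, 30, 28, 26, 29, 22, 24, 25, 26, 27, 27, 28, 32, 28, 30, 31, 32, 26]
274 [24, 24, 28, 29, 28, 23, 25, 28, 31, 25, 23, 36, 27, 32, 27, 28, 24, 24, 26]
```

{"api": "arm_command", "payload": {"series": "1 0 0 0.0025 0; 1 0 0 0.0025 0; 1 0 0 0.0025 0; 1 0 0 0.0025 0; 1 0 0 0.0025 0; 1 0 0 0.0025 0; 1 0 0 0 0; 1 0 0 0 0; 1 0 0 0 0; 1 0 0 0 0"}}

```text
clock: 12.05
position: [0.5605, 0.0579, 0.0097]
ee_rot: [-0.034, 0.999, 0.0, 0.0]
ft_force: [0.8, 0.4, 0.8]
grip_width: -0.001
grasp_force: 0.0
```

```bash
python3 go.py
```

```text
clock 12.05 pos [560.5  57.9   9.7] yaw 93.91 zax [ 0.  0. -1.] w -0.001 F [0.8 0.4 0.8] g 0.0 q [-0.44  0.41  0.31  1.85 -0.16  0.9   1.58]
```

{"api": "arm_command", "payload": {"series": "1 0 0 0.0025 0; 1 0 0 0.0025 0; 1 0 0 0.0025 0; 1 0 0 0.0025 0; 1 0 0 0 0; 1 0 0 0 0; 1 0 0 0 0; 1 0 0 0 0; 1 0 0 0 0; 1 0 0 0 0"}}

```text
clock: 13.3
position: [0.5605, 0.0578, 0.0065]
ee_rot: [-0.034, 0.999, 0.0, -0.0]
ft_force: [-5.2, -0.2, 12.8]
grip_width: 0.002
grasp_force: 5.8
```

```bash
python3 go.py
```

```text
clock 13.3 pos [560.5  57.8   6.5] yaw 93.9 zax [-0.  0. -1.] w 0.002 F [-5.2 -0.2 12.8] g 5.8 q [-0.44  0.42  0.3   1.85 -0.16  0.9   1.58]
```

Contact with the box floor comes at a reading of z = 7 mm, so the fingertips really stand about 15 mm behind the reported TCP: tip z = reading + 15 mm. I regrip the wall with that corrected.

{"api": "arm_command", "payload": {"series": "1 0 0 -0.14 0; 0.5 0 0 0 0; 0.5 0 0.108 0 0; 0.5 0 0 0 0; 0.5 0 0 0.06 0; 0.5 0 0 0.055 0; 0.5 0 0 0 0; 0.75 0 0 0 0; 1 0 0 0 0; 1 0 0 0 0", "newtons": 35}}

```text
clock: 14.55
position: [0.5583, 0.1011, 0.0167]
ee_rot: [-0.034, 0.999, 0.0, 0.001]
ft_force: [-1.5, 0.1, 5.2]
grip_width: 0.059
grasp_force: 37.0
```

```bash
python3 go.py 569.3 -68.5 17 94.3
```

```text
clock 14.55 pos [558.3 101.1  16.7] yaw 93.9 zax [ 0.002  0.001 -1.   ] w 0.059 F [-1.5  0.1  5.2] g 37.0 q [-0.5   0.41  0.29  1.83 -0.14  0.92  1.49]
spin -0.0022 then tx 0.0043 ty -0.4249 tz -0.0007
```

Wall held (5 mm opening, 37 N). Slide to the seat next.

```bash
python3 go.py 563.3 -68.3 17 94.3
```

```text
clock 14.55 pos [558.3 101.1  16.7] yaw 93.9 zax [ 0.002  0.001 -1.   ] w 0.059 F [-1.5  0.1  5.2] g 37.0 q [-0.5   0.41  0.29  1.83 -0.14  0.92  1.49]
spin -0.0022 then tx 0.0193 ty -0.4233 tz -0.0007
```

{"api": "arm_command", "payload": {"series": "1 0 0 0 -0.0022; 1 0.005 -0.03 0 0; 1 0.005 -0.03 0 0; 1 0.005 -0.03 0 0; 1 0.0043 -0.035 0 0; 1 0 -0.04 0 0; 1 0 -0.04 0 0; 1 0 -0.04 0 0; 1 0 -0.035 0 0; 1 0 0 0 0"}}

```text
clock: 15.8
position: [0.5592, -0.0129, 0.0167]
ee_rot: [-0.037, 0.999, -0.0, 0.001]
ft_force: [1.1, -3.3, 5.9]
grip_width: 0.061
grasp_force: 37.3
```

```bash
python3 go.py 563.3 -68.3 17 94.3; python3 -c "
from geo import *
import cv2
C=cams();a=C['top']['pixels'][170:320,270:430];b=C['side']['pixels'][150:300,230:390]
m=np.hstack([cv2.resize(i,(400,375),interpolation=2) for i in(a,b)]);m=(255*(m/255.)**.5).astype('uint8')
cv2.imwrite('pics/p4.png',m[:,:,::-1])"
```

```text
clock 15.8 pos [559.2 -12.9  16.7] yaw 94.22 zax [ 0.002 -0.    -1.   ] w 0.061 F [ 1.1 -3.3  5.9] g 37.3 q [-0.34  0.4   0.33  1.86 -0.16  0.91  1.71]
spin -0.0005 then tx 0.0002 ty -0.1388 tz -0.0007
```

View pics/p4.png

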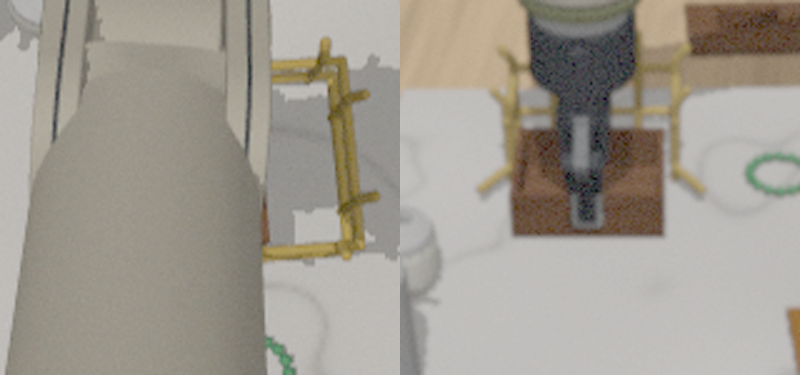

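The box is square between the rails, with its far rim from (277.5,201.5) to (334.3,201.5). I check its centring against the rack fit.

```bash
python3 -c "
from geo import *
C=cams(); rk=[.5665,-.1112,.0155,np.radians(4.29)]
for y in (55.5,):
  print(proj(C['side'],world(rk,[(58,y-46,40),(-58,y-46,40),(58,y+46,40),(-58,y+46,40),(58,y+46,0),(-58,y+46,0)])).round(1).tolist())
print(proj(C['side'],world(rk,[(65,30,16),(-65,30,16)])).round(1).tolist())"
```

```text
[[277.0, 199.9], [335.9, 199.9], [273.0, 227.6], [336.1, 227.7], [274.4, 244.7], [336.0, 244.8]]
[[273.4, 215.9], [339.5, 215.9]]
```

{"api": "arm_command", "payload": {"series": "1 0 -0.025 0 0; 1 0 -0.03 0 0; 1 0 -0.03 0 0; 1 0 -0.025 0 0; 1 0 -0.015 0 0; 1 0 -0.006 0 0; 1 0 -0.004 0 0; 1 0 -0.003 0 0; 1 0 0 0 0; 1 0 0 0 0"}}

```text
clock: 17.25
position: [0.5634, -0.0649, 0.0167]
ee_rot: [-0.038, 0.999, 0.001, 0.001]
ft_force: [-1.1, 5.3, 7.5]
grip_width: 0.062
grasp_force: 37.4
```

```bash
python3 go.py 563.3 -68.3 17 94.3
```

```text
clock 17.25 pos [563.4 -64.9  16.7] yaw 94.37 zax [ 0.002  0.002 -1.   ] w 0.062 F [-1.1  5.3  7.5] g 37.4 q [-0.26  0.41  0.35  1.84 -0.18  0.92  1.82]
spin 0.0004 then tx 0.0008 ty -0.0084 tz -0.0007
```

{"api": "arm_command", "payload": {"series": "1 0 -0.0025 0 0; 1 0 -0.0025 0 0; 1 0 -0.0025 0 0; 1 0 -0.0025 0 0; 1 0 -0.0025 0 0; 1 0 0 0 0; 1 0 0 0 0; 1 0 0 0 0; 1 0 0 0 0; 1 0 0 0 0"}}

```text
clock: 18.5
position: [0.5637, -0.0679, 0.0167]
ee_rot: [-0.039, 0.999, 0.002, 0.001]
ft_force: [-2.0, 12.3, 9.6]
grip_width: 0.065
grasp_force: 37.7
```

```bash
python3 go.py 563.3 -68.3 17 94.3
```

```text
clock 18.5 pos [563.7 -67.9  16.7] yaw 94.46 zax [ 0.001  0.004 -1.   ] w 0.065 F [-2.  12.3  9.6] g 37.7 q [-0.25  0.42  0.35  1.83 -0.18  0.92  1.83]
spin 0.0009 then tx 0.001 ty -0.001 tz -0.0007
```

{"api": "arm_command", "payload": {"series": "1 0 -0.003 0 0; 1 0 -0.003 0 0; 1 0 -0.003 0 0; 1 0 0 0 0; 1 0 0 0 0; 1 0 0 0 0; 1 0 0 0 0; 1 0 0 0 0; 1 0 0 0 0; 1 0 0 0 0"}}

```text
clock: 19.75
position: [0.5637, -0.068, 0.0167]
ee_rot: [-0.04, 0.999, 0.004, 0.0]
ft_force: [-4.5, 21.8, 13.7]
grip_width: 0.062
grasp_force: 38.6
```

```bash
python3 go.py 563.3 -68.3 17 94.3
```

```text
clock 19.75 pos [563.7 -68.   16.7] yaw 94.59 zax [ 0.     0.008 -1.   ] w 0.062 F [-4.5 21.8 13.7] g 38.6 q [-0.24  0.42  0.35  1.83 -0.18  0.92  1.84]
spin 0.0016 then tx 0.0011 ty -0.0008 tz -0.0007
```

The TCP stopped at −68.0 mm while the force rose to 22 N, which matches the predicted home point. Relax, release, lift, and head for the insert.

{"api": "arm_command", "payload": {"series": "1 0 0.008 0 0; 1 0 0.005 0 0; 0.8 0 0 0 0; 0.55 0 0 0 0; 0.55 0 0 0 0; 0.55 0 0 -0.05 0; 0.55 0 0 -0.15 0; 0.55 0 0 -0.14 0; 0.55 0 0 0 -0.056; 0.55 0 0.15 0 0"}}

```text
clock: 21.0
position: [0.5484, -0.0159, 0.1525]
ee_rot: [-0.123, 0.992, -0.001, 0.001]
ft_force: [0.3, 1.8, -0.3]
grip_width: 0.45
grasp_force: 0.0
```

```bash
python3 go.py 448.6 352.1 155 104.66
```

```text
clock 21.0 pos [548.4 -15.9 152.5] yaw 104.18 zax [ 0.002 -0.002 -1.   ] w 0.45 F [ 0.3  1.8 -0.3] g 0.0 q [-0.35  0.21  0.33  1.77 -0.07  1.18  1.82]
spin -0.0027 then tx 0.0087 ty 0.9532 tz -0.0063
```

{"api": "arm_command", "payload": {"series": "0.55 0 0.14 0 -0.0027; 0.55 0.002 0.14 0 0; 0.55 0.002 0.14 0 0; 0.55 0.002 0.14 0 0; 0.55 0.002 0.14 0 0; 0.55 0 0.14 0 0; 0.55 0 0.11 0 0; 0.55 0 0 0.1 0; 0.55 0 0 0.1 0; 0.55 0 0 0 0"}}

```text
clock: 22.25
position: [0.446, 0.3531, 0.0689]
ee_rot: [-0.129, 0.992, -0.002, -0.002]
ft_force: [0.2, 0.5, -0.1]
grip_width: 0.447
grasp_force: 0.0
```

```bash
python3 go.py 448.6 352.1 -5 104.66; python3 -c "
from geo import *
import cv2
C=cams(); rk=[.5665,-.1112,.0155,np.radians(4.29)]
print(proj(C['top'],world(rk,[(58,46,40),(58,-46,40),(-58,-46,40),(-58,46,40)])).round(1).tolist())
print(proj(C['side'],world(rk,[(58,46,40),(-58,46,40),(58,46,0),(-58,46,0)])).round(1).tolist())
a=C['top']['pixels'][180:285,335:425];b=C['side']['pixels'][155:260,255:360]
m=np.hstack([cv2.resize(i,(int(i.shape[1]*4),420),interpolation=2) for i in(a,b)]);m=(255*(m/255.)**.5).astype('uint8')
cv2.imwrite('pics/p5.png',m[:,:,::-1])"
```

```text
clock 22.25 pos [446.  353.1  68.9] yaw 104.85 zax [-0.004 -0.004 -1.   ] w 0.447 F [ 0.2  0.5 -0.1] g 0.0 q [-0.8   0.34  0.06  1.78 -0.02  1.03  1.1 ]
spin 0.0011 then tx -0.0056 ty -0.0041 tz 0.1849
[[351.5, 203.5], [402.7, 200.1], [409.1, 264.5], [357.0, 268.3]]
[[275.5, 210.5], [336.0, 210.4], [276.8, 227.3], [335.9, 227.3]]
```

View pics/p5.png

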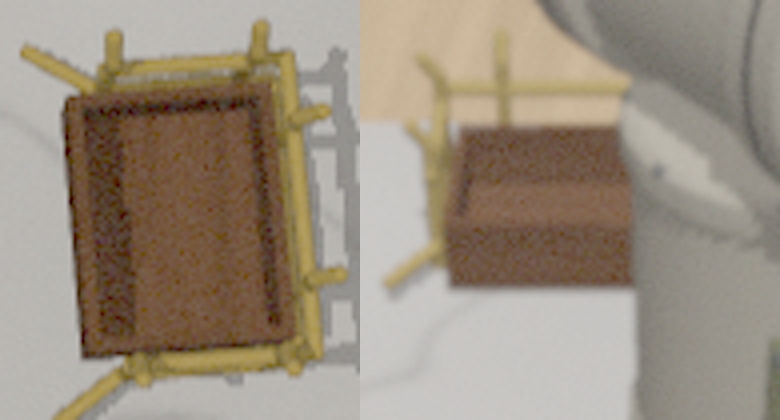

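The box is home: its rim corners are at (351,204), (402.5,200.3), (407.8,264.5) and (355.3,268.8), within 1–2 px of the prediction and against the back rail. Now I descend on the insert's divider.

{"api": "arm_command", "payload": {"series": "0.55 -0.0056 -0.004 0.05 0.001; 0.55 0 0 0.08 0; 0.55 0 0 0.04 0; 0.55 0 0 0.01 0; 0.55 0 0 0 0; 0.7 0 0 0 0; 0.85 0 0 0 0; 1 0 0 0 0; 1 0 0 0 0; 1 0 0 0 0", "newtons": 40}}

```text
clock: 23.6
position: [0.4506, 0.3543, 0.0005]
ee_rot: [-0.128, 0.992, 0.0, 0.0]
ft_force: [-0.2, -2.0, 6.5]
grip_width: 0.126
grasp_force: 40.4
```

```bash
python3 go.py 448.6 352.1 -5 104.66
```

```text
clock 23.6 pos [450.6 354.3   0.5] yaw 104.69 zax [ 0.001  0.001 -1.   ] w 0.126 F [-0.2 -2.   6.5] g 40.4 q [-0.79  0.43  0.06  1.81 -0.03  0.89  1.1 ]
spin 0.0002 then tx 0.0063 ty -0.0039 tz 0.0139
```

{"api": "arm_command", "payload": {"series": "1 0 0 -0.04 0; 1 0 0 -0.12 0; 1 0 0 -0.13 0; 1 0 0 -0.04 0.0577; 1 -0.0231 -0.1 0 0; 1 -0.0231 -0.131 0 0; 1 -0.0231 -0.131 0 0; 1 -0.0231 -0.131 0 0; 1 -0.0231 -0.131 0 0; 1 -0.0231 -0.131 0 0"}}

```text
clock: 24.85
position: [0.5283, 0.0554, 0.1326]
ee_rot: [-0.038, 0.999, 0.0, 0.0]
ft_force: [1.6, 1.3, -2.1]
grip_width: 0.126
grasp_force: 39.5
```

```bash
python3 go.py 569 -110 130 94.3
```

```text
clock 24.85 pos [528.3  55.4 132.6] yaw 94.31 zax [ 0.001  0.001 -1.   ] w 0.126 F [ 1.6  1.3 -2.1] g 39.5 q [-0.45  0.19  0.29  1.83 -0.06  1.13  1.51]
spin 0.0001 then tx -0.0705 ty -0.4199 tz 0.0066
```

{"api": "arm_command", "payload": {"series": "1 -0.018 -0.12 0 0; 1 -0.018 -0.12 0 0; 1 -0.018 -0.1 0 0; 1 -0.0165 -0.06 0 0; 1 0 -0.02 0 0; 1 0 0 0 0; 1 0 0 0 0; 1 0 0 0 0; 1 0 0 0 0; 1 0 0 0 0"}}

```text
clock: 26.1
position: [0.5689, -0.1082, 0.1317]
ee_rot: [-0.038, 0.999, 0.0, -0.0]
ft_force: [0.6, -0.9, -0.8]
grip_width: 0.126
grasp_force: 39.5
```

```bash
python3 go.py 569 -110 57 94.3; cat > sil.py <<'E'
# dark-wood mask extents in side view of a window: left/right edge per row
from geo import *
import sys
C=cams(); a=C['side']['pixels'].astype(int); b=C['top']['pixels'].astype(int)
u0,u1,v0,v1=map(int,sys.argv[1:5])
m=((a[...,0]-a[...,2])>10)&(a.max(2)<75)
for v in range(v0,v1,3):
    i=np.where(m[v,u0:u1])[0]+u0
    if len(i)>8: print(v,i[0],i[-1],len(i))
E
python3 sil.py 240 380 130 230; python3 -c "
from geo import *
C=cams(); rk=[.5665,-.1112,.0155+.115,np.radians(4.29)]
print(proj(C['side'],world(rk,[(58,46,0),(-58,46,0),(58,46,28),(-58,46,28),(58,-46,28),(-58,-46,28)])).round(1).tolist())"
```

```text
clock 26.1 pos [ 568.9 -108.2  131.7] yaw 94.32 zax [-0.  0. -1.] w 0.126 F [ 0.6 -0.9 -0.8] g 39.5 q [-0.23  0.3   0.4   1.71 -0.13  1.15  1.86]
spin 0.0001 then tx 0.0 ty -0.0046 tz 0.1867
142 278 335 43
145 277 335 43
148 276 335 46
151 276 379 83
154 275 379 86
157 274 379 83
160 274 379 86
163 273 379 96
166 273 379 97
169 273 379 97
172 272 335 64
175 274 335 62
178 275 326 37
187 280 334 54
190 276 334 56
193 275 334 59
196 274 337 63
199 275 334 60
202 277 335 59
205 276 335 60
208 276 334 59
211 275 334 60
214 275 334 60
217 276 334 59
220 273 340 62
223 277 334 58
226 278 334 57
[[272.9, 176.8], [336.2, 176.7], [271.9, 163.5], [336.2, 163.3], [276.1, 139.6], [336.1, 139.3]]
```

{"api": "arm_command", "payload": {"series": "1 0 -0.004 0 0; 1 0 0 0.04 0; 1 0 0 0.04 0; 1 0 0 0.03 0; 1 0 0 0.025 0; 1 0 0 0.02 0; 1 0 0 0.01 0; 1 0 0 0.007 0; 1 0 0 0 0; 1 0 0 0 0"}}

```text
clock: 27.55
position: [0.5692, -0.1101, 0.0632]
ee_rot: [-0.038, 0.999, 0.0, 0.0]
ft_force: [-0.2, 0.2, -2.0]
grip_width: 0.122
grasp_force: 39.5
```

```bash
python3 go.py 569 -110 57 94.3
```

```text
clock 27.55 pos [ 569.2 -110.1   63.2] yaw 94.3 zax [ 0.001  0.    -1.   ] w 0.122 F [-0.2  0.2 -2. ] g 39.5 q [-0.21  0.38  0.39  1.77 -0.16  1.02  1.89]
spin 0.0 then tx 0.0006 ty 0.0002 tz 0.0156
```

{"api": "arm_command", "payload": {"series": "1 0 0 0.004 0; 1 0 0 0.004 0; 1 0 0 0.003 0; 1 0 0 0.003 0; 1 0 0 0.002 0; 1 0 0 0.002 0; 1 0 0 0 0; 1 0 0 0 0; 1 0 0 0 0; 1 0 0 0 0"}}

```text
clock: 28.8
position: [0.569, -0.11, 0.0565]
ee_rot: [-0.037, 0.999, 0.0, 0.0]
ft_force: [-5.1, 1.3, 7.7]
grip_width: 0.122
grasp_force: 40.7
```

```bash
python3 go.py 569 -110 57 94.3
```

```text
clock 28.8 pos [ 569.  -110.    56.5] yaw 94.3 zax [ 0.  0. -1.] w 0.122 F [-5.1  1.3  7.7] g 40.7 q [-0.2   0.39  0.38  1.78 -0.17  1.01  1.89]
spin -0.0 then tx -0.0001 ty 0.0001 tz -0.0011
```

The insert is seated at the predicted height with light contact. I nudge it back, open part way, lift and head to the cover.

{"api": "arm_command", "payload": {"series": "1 0 -0.003 0 0; 1 0 0 -0.001 0; 0.85 0 0 0 0; 0.7 0 0 0 0; 0.6 0 0 0 0; 0.6 0 0 0 0; 0.6 0 0 0 0; 0.6 0 0 -0.03 0; 0.6 0 0 -0.09 0; 0.6 0 0 -0.12 0"}}

```text
clock: 30.05
position: [0.5685, -0.1112, 0.1532]
ee_rot: [-0.037, 0.999, 0.0, -0.001]
ft_force: [0.9, -0.3, -0.4]
grip_width: 0.404
grasp_force: 0.0
```

```bash
python3 go.py 448.8 -357 150 96.31
```

```text
clock 30.05 pos [ 568.5 -111.2  153.2] yaw 94.3 zax [-0.001 -0.    -1.   ] w 0.404 F [ 0.9 -0.3 -0.4] g 0.0 q [-0.23  0.28  0.41  1.69 -0.12  1.2   1.86]
spin -0.0112 then tx 0.3649 ty -0.5779 tz 0.008
```

{"api": "arm_command", "payload": {"series": "0.6 0 0 0 -0.0112; 0.6 0.073 -0.1156 0 0; 0.6 0.073 -0.1156 0 0; 0.6 0.073 -0.1156 0 0; 0.6 0.073 -0.1156 0 0; 0.6 0.073 -0.1156 0 0; 0.6 0 0 0.1 0; 0.6 0 0 0.1 0; 0.6 0 0 0 0; 0.6 0 0 0 0"}}

```text
clock: 31.3
position: [0.45, -0.3576, 0.0736]
ee_rot: [-0.055, 0.998, -0.0, 0.001]
ft_force: [0.5, -0.3, 0.9]
grip_width: 0.395
grasp_force: 0.0
```

```bash
python3 go.py 448.8 -357 3 96.31
```

```text
clock 31.3 pos [ 450.  -357.6   73.6] yaw 96.33 zax [ 0.001 -0.001 -1.   ] w 0.395 F [ 0.5 -0.3  0.9] g 0.0 q [ 0.15  0.37  0.53  1.79 -0.22  1.04  2.45]
spin 0.0001 then tx 0.0028 ty 0.0018 tz 0.1764
```

{"api": "arm_command", "payload": {"series": "0.6 0.0028 0.0018 0.06 0; 0.6 0 0 0.06 0; 0.6 0 0 0.04 0; 0.6 0 0 0.016 0; 0.6 0 0 0 0; 0.7 0 0 0 0; 0.85 0 0 0 0; 1 0 0 0 0; 1 0 0 0 0; 1 0 0 0 0"}}

```text
clock: 32.55
position: [0.4487, -0.3568, 0.0025]
ee_rot: [-0.055, 0.998, -0.0, 0.001]
ft_force: [-1.2, 0.9, 6.4]
grip_width: 0.151
grasp_force: 39.9
```

```bash
python3 go.py 448.8 -357 3 96.31; python3 sil.py 255 345 175 235; python3 - <<'E'
from geo import *
C=cams(); rk=[.5665,-.1112,.0155,np.radians(4.29)]
print(proj(C['side'],world(rk,[(58,46,68),(-58,46,68),(58,-46,68),(-58,-46,68),(58,46,0),(-58,46,0)])).round(1).tolist())
t=[(58,46,68),(58,-46,68),(-58,-46,68),(-58,46,68)]
print('top pred',proj(C['top'],world(rk,t)).round(1).tolist())
a=C['top']['pixels'].astype(int)
m=(a[...,0]-a[...,2]>10)&(a.max(2)<85)
for v in range(200,270,8):
    i=np.where(m[v,335:415])[0]+335
    if len(i): print(v,i[0],i[-1],len(i))
E
```

```text
clock 32.55 pos [ 448.7 -356.8    2.5] yaw 96.32 zax [ 0.001 -0.    -1.   ] w 0.151 F [-1.2  0.9  6.4] g 39.9 q [ 0.19  0.47  0.49  1.83 -0.28  0.91  2.49]
spin 0.0001 then tx -0.0002 ty -0.0005 tz -0.0013
175 280 334 55
178 277 334 58
181 278 334 57
184 277 334 58
187 277 334 58
190 276 334 59
193 275 334 60
196 275 338 62
199 274 334 61
202 274 335 62
205 274 335 62
208 275 334 60
211 275 335 61
214 275 334 60
217 276 334 59
220 273 340 62
223 277 334 58
226 277 334 58
[[274.6, 198.3], [336.1, 198.2], [278.4, 173.1], [335.9, 172.9], [276.8, 227.3], [335.9, 227.3]]
top pred [[352.8, 200.0], [405.5, 196.5], [412.2, 262.9], [358.4, 266.8]]
200 353 409 55
208 350 407 58
216 351 408 58
224 352 411 58
232 352 412 60
240 353 413 59
248 354 414 60
256 354 412 59
264 355 411 56
```

The insert silhouette matches the home prediction and the cover handle is held. Lift and carry it over.

{"api": "arm_command", "payload": {"series": "1 0 0 -0.05 0; 1 0 0 -0.13 0; 1 0 0 -0.13 0; 1 0 0 -0.04 0.0112; 1 -0.0681 0.1186 0 0; 1 -0.0681 0.1186 0 0; 1 -0.0681 0.1186 0 0; 1 -0.0681 0.1186 0 0; 1 -0.0681 0.1186 0 0; 1 0 0 0 0"}}

```text
clock: 34.0
position: [0.5678, -0.1043, 0.1424]
ee_rot: [-0.041, 0.999, 0.001, 0.0]
ft_force: [0.6, 0.5, -1.9]
grip_width: 0.15
grasp_force: 39.5
```

{"api": "arm_command", "payload": {"series": "1 0 0 0 0; 1 0 0 0 0; 1 0 0 0 0; 1 0 0 0 0; 1 0 0 0 0; 1 0 0 0 0; 1 0 0 0 0; 1 0 0 0 0; 1 0 0 0 0; 1 0 0 0 0"}}

```text
clock: 35.25
position: [0.5662, -0.1097, 0.1417]
ee_rot: [-0.038, 0.999, 0.0, 0.0]
ft_force: [-0.5, 0.3, -1.6]
grip_width: 0.156
grasp_force: 39.5
```

```bash
python3 go.py 566.7 -110.3 86.5 94.3; python3 sil.py 255 345 125 190;python3 - <<'E'
from geo import *
C=cams(); z=manip.get_obs()['position'][2]-.0025
rk=[.5665,-.1112,z,np.radians(4.29)]
print(proj(C['side'],world(rk,[(58,46,8),(-58,46,8),(58,46,0),(-58,46,0),(58,-46,8),(-58,-46,8)])).round(1).tolist())
E
```

```text
clock 35.25 pos [ 566.2 -109.7  141.7] yaw 94.31 zax [ 0.  0. -1.] w 0.156 F [-0.5  0.3 -1.6] g 39.5 q [-0.24  0.29  0.42  1.71 -0.13  1.17  1.86]
spin 0.0 then tx -0.001 ty -0.0015 tz 0.138
146 291 335 32
149 278 336 47
152 277 336 45
155 277 336 48
158 276 336 61
161 276 335 60
164 275 335 61
167 275 335 61
170 274 335 62
173 274 334 60
176 279 334 55
179 277 335 59
182 277 334 58
185 277 334 58
188 276 334 58
[[272.3, 168.9], [336.2, 168.7], [272.6, 172.7], [336.2, 172.5], [276.5, 144.8], [336.1, 144.5]]
```

{"api": "arm_command", "payload": {"series": "1 -0.001 -0.001 0.04 0; 1 0 0 0.035 0; 1 0 0 0.025 0; 1 0 0 0.015 0; 1 0 0 0.007 0; 1 0 0 0.004 0; 1 0 0 0.003 0; 1 0 0 0 0; 1 0 0 0 0; 1 0 0 0 0"}}

```text
clock: 36.7
position: [0.5667, -0.1101, 0.0902]
ee_rot: [-0.038, 0.999, 0.0, 0.0]
ft_force: [0.6, -0.5, -1.4]
grip_width: 0.151
grasp_force: 39.5
```

```bash
python3 go.py 566.7 -110.3 86.5 94.3
```

```text
clock 36.7 pos [ 566.7 -110.1   90.2] yaw 94.31 zax [ 0.  0. -1.] w 0.151 F [ 0.6 -0.5 -1.4] g 39.5 q [-0.23  0.34  0.41  1.76 -0.15  1.07  1.88]
spin 0.0 then tx 0.0002 ty -0.0005 tz 0.0092
```

{"api": "arm_command", "payload": {"series": "1 0 0 0.003 0; 1 0 0 0.003 0; 1 0 0 0.002 0; 1 0 0 0.0015 0; 1 0 0 0.001 0; 1 0 0 0 0; 1 0 0 0 0; 1 0 0 0 0; 1 0 0 0 0; 1 0 0 0 0"}}

```text
clock: 37.95
position: [0.5667, -0.1101, 0.0865]
ee_rot: [-0.038, 0.999, 0.0, 0.0]
ft_force: [-3.1, 1.3, 6.3]
grip_width: 0.151
grasp_force: 40.4
```

```bash
python3 go.py 566.7 -110.3 86.5 94.3
```

```text
clock 37.95 pos [ 566.7 -110.1   86.5] yaw 94.3 zax [ 0.  0. -1.] w 0.151 F [-3.1  1.3  6.3] g 40.4 q [-0.22  0.35  0.41  1.76 -0.15  1.06  1.88]
spin -0.0 then tx 0.0001 ty -0.0005 tz 0.0
```

Seated at exactly the predicted height. Nudge back, release and lift away.

{"api": "arm_command", "payload": {"series": "1 0 -0.003 0 0; 1 0 0 -0.001 0; 0.85 0 0 0 0; 0.7 0 0 0 0; 0.6 0 0 0 0; 0.6 0 0 0 0; 0.6 0 0 0 0; 0.6 0 0 -0.03 0; 0.6 0 0 -0.09 0; 0.6 0 0 -0.12 0"}}

```text
clock: 39.2
position: [0.5662, -0.1113, 0.1834]
ee_rot: [-0.038, 0.999, -0.0, -0.001]
ft_force: [1.5, 0.4, 0.7]
grip_width: 0.402
grasp_force: 0.0
```

{"api": "arm_command", "payload": {"series": "0.6 0 0.12 -0.05 0; 0.6 0 0.14 0 0; 0.6 0 0.14 0 0; 0.6 0 0.14 0 0; 0.6 0 0.14 0 0; 0.6 0 0.14 0 0; 0.6 0 0 0 0; 0.6 0 0 0 0; 0.6 0 0 0 0; 0.6 0 0 0 0"}}

```text
clock: 40.45
position: [0.5425, 0.2146, 0.2026]
ee_rot: [-0.037, 0.999, 0.0, 0.0]
ft_force: [0.1, -0.8, 0.4]
grip_width: 0.398
grasp_force: 0.0
```

```bash
python3 go.py; python3 sil.py 255 345 160 235; python3 - <<'E'
from geo import *
C=cams(); rk=[.5665,-.1112,.0155,np.radians(4.29)]
print(proj(C['side'],world(rk,[(58,46,76),(-58,46,76),(58,-46,76),(-58,-46,76),(58,46,0),(-58,46,0)])).round(1).tolist())
t=[(58,46,76),(58,-46,76),(-58,-46,76),(-58,46,76)]
print('top pred',proj(C['top'],world(rk,t)).round(1).tolist())
a=C['top']['pixels'].astype(int)
m=(a[...,0]-a[...,2]>10)&(a.max(2)<85)
for v in range(192,272,8):
    i=np.where(m[v,335:425])[0]+335
    if len(i): print(v,i[0],i[-1],len(i))
E
```

```text
clock 40.45 pos [542.5 214.6 202.6] yaw 94.2 zax [ 0.  0. -1.] w 0.398 F [ 0.1 -0.8  0.4] g 0.0 q [-0.64  0.25  0.22  1.61 -0.06  1.29  1.23]
172 273 342 32
175 307 340 31
178 274 340 33
181 275 335 29
184 275 335 32
187 267 344 39
190 270 343 42
193 271 341 43
196 272 341 41
199 272 341 40
202 271 341 43
205 272 341 40
208 272 341 42
211 273 341 41
214 274 340 39
217 274 338 37
220 273 340 40
223 277 334 37
226 277 334 35
[[274.3, 194.7], [336.1, 194.6], [278.2, 169.7], [335.9, 169.5], [276.8, 227.3], [335.9, 227.3]]
top pred [[353.1, 199.0], [406.3, 195.4], [413.1, 262.5], [358.8, 266.4]]
192 361 401 9
200 353 409 57
208 350 407 56
216 351 410 59
224 351 411 60
232 352 412 59
240 353 413 57
248 353 422 63
256 354 415 62
264 355 415 59
```

```bash
python3 -c "
from workcell import manip; print(manip.hand_in())"
```

```text
the job is handed in; nothing more can be done
None
```

The job is handed in at about 40 s of the 72 s allowed: the box is home against the back posts with the insert and cover stacked on it, each released at its expected height. The result wasn't returned; the insert was checked in the camera images before the cover went on, but the last check of the full stack was partly blocked by the arm.

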